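Shut the test-cabinet door and hold the square in its corner

ROBOT

A 6-joint arm with a two-finger parallel gripper is mounted at the origin on the work surface. World frame = base frame: x ahead of the robot, y to its left, z up, the work surface at z = 0. Lengths are in m, angles in rad, forces in N, time in s.
With the tool pointing down it reaches from about 0.275 to 0.825 m from the base axis. Payload 4.9 kg.
Tool frame: the origin (TCP) lies midway between the tips of the shut fingers; the grasp point (between the pads) lies 19 mm behind it; x points along the fingers, z is the direction in which the jaws open and shut, and the axes are right-handed (so a half turn about x gives the same grasp; the last joint's range is limited). The gripper opens to 85 mm and grips with 20 to 120 N. Pads are 22 mm wide; open, the fingers measure 114 mm over their backs; the gripper's body (76 mm by 85 mm) begins 54 mm behind the grasp point. The pads swing forward as they close: fully open they stand 13 mm farther back than shut.
Start: joints at [1.019, 0.326, -0.193, 1.052, 0, 1.437], TCP at [0.223, 0.503, 0.231] pointing down, gripper open.
Joint ranges: [-2.65, 2.65], [-0.97, 1.79], [-1.3, 1.35], [-1.93, 2.1], [-1.47, 1.37], [-3.14, 3.14]. Speed limits (rad/s): [2.57, 2.57, 3.14, 3.14, 3.14, 3.14].

INTERFACE

Orientations are given as a rotation vector (axis times angle).
In Python, from rig import ctrl, viewer gives the robot as it stands. The module is installed in compiled form; this text tells all that it offers.
- The arm moves only by the shell command python3 -m jog 'ROWS' [FORCE]. ROWS is JSON, a list of rows, each an object of numbers: "gripper": the opening, from -1 (shut) to 1 (fully open), so that 0 is half open; "dx", "dy", "dz": the shift along the tool's x, y, z in mm; "ax", "ay", "az": the turn, a rotation vector about the tool's x, y, z in rad. A call has exactly 10 rows; each row is the pose to reach, as a shift and turn from the pose commanded when the call began, along the tool's axes at that moment; what a row does not reach only later rows make up. A row lasts 1/12 s, in which the tool goes at most 41.7 mm and 7.16 degrees, less where a joint would pass 70% of its speed; a pose out of reach is approached as far as the arm can. A call with a gripper value outside its range is refused whole. The fingers move at their own pace and stop on an object; FORCE is the grip in N (left out, the last holds). Time passes only in rows, so rows that repeat a pose let the fingers close, or fill a call up. It gives the time, the measured TCP pose, the force and the opening at its end, in the units of the state.
- ctrl.get_state(): the state, without advancing time (a new reading comes with each control period).
- viewer.capture(name): name is "scene" or "side" or "wrist"; returns the picture (420x560x3 uint8, blue, green, red); there is no depth.
- viewer.camera_model(name): a dict with "fx", "fy", "cx", "cy" (pixels), "rvec" (rotation vector, rad) and "tvec" (3), from world to camera coordinates, as OpenCV has them. Camera axes: x right, y down, z forward; pixel columns grow to the right and rows downward; lengths in m; the calibration is good to about 2 mm. The wrist camera is an equidistant fisheye: a pixel r from the principal point sees the ray r / f radians off the axis. A picture is of the moment at which its call begins: read the wrist's pose just before it. camera_model takes no time and is no camera call; for the wrist camera it gives the pose at the moment of the call.
- ctrl.hand_in(): hands the job in, once; it reports no verdict.
The state is a dict: "time": time; "joint_pos": joint angles; "joint_velocities": joint speeds; "effort": joint torques, N m; "ee_pos": TCP position; "tcp_rot": TCP orientation; "ft_force": force on the tool from outside, world axes, zero at the start; "torque": the same for the moment, N m; "finger_gap": finger opening in m.
Only numpy, scipy, OpenCV 4.12 (cv2) and the standard library are available. Lean on these libraries where they do the work, as an engineer would, in place of code of your own. Each camera call takes 0.05 s, during which the arm holds its last target.

TASK

The door of the coupler test cabinet has just been re-hung: push it shut until it clicks home on its catch. Then pick up the try square, stand it upright on the cabinet's steel base plate and press it into the corner between plate and door, squarely to the door, so that its foot sits flat on the plate and the back of its blade lies flat against the flat part of the door. Finish while still gripping it and pressing it into the corner, so the hinge screws can be snugged up; leave the loose fittings and the mallet where they are.

Things in the scene. Friction and masses are not known exactly. Their poses are not given: they have to be found in the camera images.
- cabinet: Fixed coupler test cabinet: grey sheet-steel box 290 mm wide with one door, on a 12 mm thick bare steel base plate; its top is 158 mm above the bench. Origin at bench level, mid-door, in the plane of the shut door's face; x points level into the cabinet through the shut door, y level along the shut door from hinge side to handle side, z up.
- corner (a point): Point on the cabinet, same axes: mid-door, where the plane of the SHUT door's outer face meets the top of the base plate (12 mm above the bench). The shut door covers y -131 to +131 mm, z 5 to 140 mm; its face is flat and free from y -100 to +85 mm (hinge leaves beyond -105, handle at +103).
- plate: The steel base plate under the cabinet, fixed; 350 mm wide, 12 mm thick, reaching 162 mm out in front of the shut door. Same origin and axes as the cabinet.
- door (a joint): Door angle, rad: 0 = shut on its stop; grows as the handle edge swings out (counter-clockwise seen from above); starts 0.45 to 0.9. A spring roller catch near the handle edge resists from about 0.06 rad (about 8 N at the handle), then snaps past and pulls the door fully shut; else slight hinge friction, the door stays where it is left.
- door_hinge (a point): On the vertical hinge axis, half-way up the door, in the plane of its outer face; at y = -137 mm from mid-door in the cabinet's axes.
- door_push (a point): On the door's outer face, 120 mm above the bench (32 mm below its upper edge), 185 mm from the hinge axis; swings with the door. x points into the door square to its face, y along it away from the hinge. Door: flat steel panel 16 mm thick. An upright dark bar handle, 70 mm long, stands 29 mm proud at 240 mm from the hinge axis.
- square_grip (a point): Try square, standing upright on its foot on the bench: middle of the blade, 25 mm below its tip, 135 mm above the underside, 15 mm in front of the blade's back. Blade: bright steel, upright, 160 mm tall from the underside, 30 mm wide (x), 8 mm thick (y). Axes of the square: x level, from the foot's free end towards the blade's back, z up.
- square: The try square (an L, about 0.45 kg): blade at the +x end, aluminium foot running from it to -x, 108 mm long (x), 32 mm wide (y), 18 mm high, flat underneath. Origin at the middle of the foot's underside, 55 mm from the blade's back.
- square_heel (a point): Try square: its outer corner, at the bottom of the blade's back (the 8 mm wide edge facing +x, 2 mm proud of the foot's end), level with the foot's underside. Axes of the square.
- square_tip (a point): Try square: the top of the blade's back, 160 mm straight above square_heel. Axes of the square.
- tip1_mid (a point): Steel male coupler tip standing on the bench, 31 mm across, 60 mm tall; point at its centre. Not to be disturbed.
- tip2_mid (a point): A second, identical male tip; centre. Not to be disturbed.
- tip3_mid (a point): A third male tip; centre. Not to be disturbed.
- tip4_mid (a point): A fourth male tip; centre. Not to be disturbed.
- elbow_mid (a point): Blue aluminium elbow fitting lying on the bench, legs 50 mm, 34 mm high; centre. Not to be disturbed.
- gauge_mid (a point): Chrome test gauge lying face up, 68 mm across, 33 mm high, stem to one side; centre. Not to be disturbed.
- mallet_mid (a point): Mallet lying on the bench, head 100 mm long and 56 mm in diameter, handle 220 mm; centre of the head. Not to be disturbed.
Mind the look-alikes: they are no part of the job. There is more than one size of the square; the job needs the smaller.

How it is judged:
On the way:
1. the door is shut and seated on its catch (value of joint door below 0.012 rad), for 0.3 s.
At the end, for the whole second after the job is handed in: Last second: door angle under 0.012 rad; square's outer corner within 3 mm of plate and door face, blade tip within 4 mm of the door, on its flat part; upright within 0.03 rad, square to the door within 0.08 rad; over 1 N on door and on plate, over 8 N from the fingers; at rest (value of joint door below 0.012 rad and x of square_heel in the frame of corner above -0.003 m and x of square_tip in the frame of corner above -0.004 m and y of square_heel in the frame of corner between -0.1 and 0.085 m and z of square_heel in the frame of corner below 0.003 m and angle between square_heel's own z axis and vertical below 0.03 rad and angle between the x axis of square_heel and the x axis of corner, either way round below 0.08 rad and contact force between square and door above 1 N and contact force between square and plate above 1 N and contact force between the fingers and square above 8 N and linear speed of square below 0.02 m/s); the arm keeps its last pose, push and grip.
It fails at once if a bystander (male tip, elbow, gauge or mallet) is shifted more than 30 mm or knocked over (distance of any of tip1_mid, tip2_mid, tip3_mid, tip4_mid, elbow_mid, gauge_mid, mallet_mid from where it was at the start of the episode above 0.03 m).
It also fails if it takes over 61 s, if anything falls off the work surface, if the arm or the gripper's body presses on something with over 40 N, if the wrist force passes 120 N, or if a joint passes its speed limit or range.

## Working session

There is one attempt and no reset: what is moved stays moved. The work goes in short steps, Python scripts to look and compute and a shell command to move; the robot and the scene stay as the last step left them, time stands still between calls to the robot, and variables do not carry over. Pictures are saved under pics/ and viewed, and the job is handed in when it is done.

```bash
mkdir -p pics; ls
python3 - <<'E'
from rig import ctrl, viewer
import cv2
s=ctrl.get_state()
for k,v in s.items(): print(k,v)
for n in ("scene","side","wrist"):
    print(n,viewer.camera_model(n))
    cv2.imwrite(f"pics/{n}0.png",viewer.capture(n))
E
```

```text
pics
time 0.0
joint_pos [ 1.01877280e+00  3.26962702e-01 -1.93550553e-01  1.05198368e+00
  4.16197165e-06  1.43661824e+00]
joint_velocities [ 7.79121857e-04  3.23155333e-05  1.50166496e-04 -9.63395600e-04
 -1.58051497e-04 -9.15882093e-04]
effort [ 2.94731835e-04 -4.43403625e+01  2.62438256e+01  1.54836732e-02
 -2.08865799e-04  8.50860395e-07]
ee_pos [0.22286806 0.50221201 0.23050422]
tcp_rot [-0.89694071  1.37995558  0.89574992]
ft_force [-0.25300705  0.52336361 -0.12609618]
torque [-0.04057927 -0.06242148 -0.01343937]
finger_gap 0.08531795597006159
scene {'fx': 421.5176726996737, 'fy': 421.5176726996737, 'cx': 279.77332375302575, 'cy': 210.39713671429928, 'rvec': array([ 2.05848936,  1.66332868, -0.50070429]), 'tvec': array([-0.20775344, -0.29346582,  1.28394105])}
side {'fx': 489.5911628198011, 'fy': 489.5911628198011, 'cx': 279.3595911251596, 'cy': 213.45736940992708, 'rvec': array([ 0.36146711, -2.67616204,  1.38965173]), 'tvec': array([0.49108635, 0.12580051, 1.17150709])}
wrist {'fx': 325.19226210127806, 'fy': 325.19226210127806, 'cx': 277.40470580255135, 'cy': 210.1745406788686, 'rvec': array([-2.43789525, -1.58322382, -0.21245558]), 'tvec': array([-0.54835103, -0.03340242,  0.37945338])}
```

View pics/scene0.png

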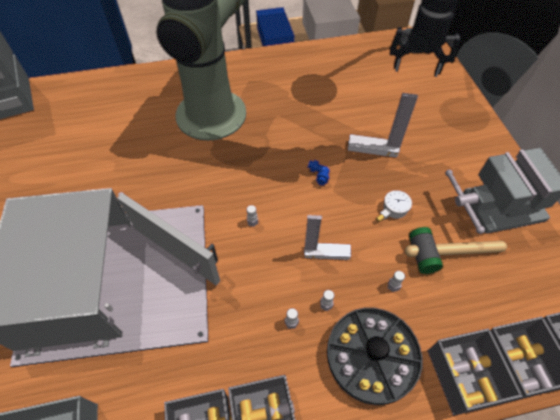

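View pics/side0.png

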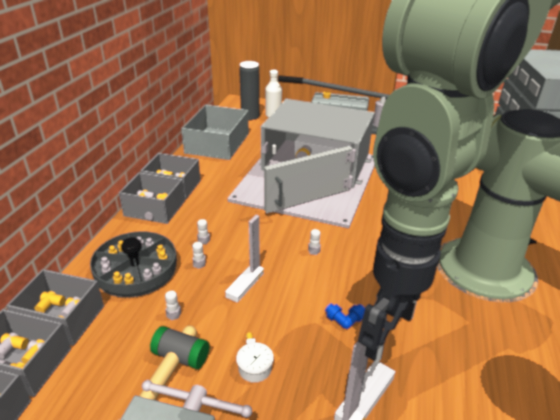

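View pics/wrist0.png

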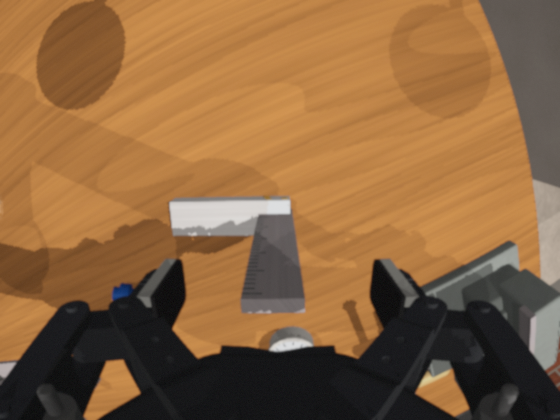

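The scene view shows the cabinet at left with its door ajar (handle at about 212,255). It also shows two squares: small at (325,240), large at (385,130). Loose tips are at (252,215), (328,300), (292,318) and (397,282). Next I enlarge the cabinet and the small square.

```bash
cat > h.py <<'E'
import numpy as np, cv2
from rig import ctrl, viewer
from scipy.spatial.transform import Rotation as R
def cm(n):
    m=viewer.camera_model(n); Rm=R.from_rotvec(m['rvec']).as_matrix(); return m,Rm,np.array(m['tvec'])
def ray(n,u,v,M=None):
    m,Rm,t=M or cm(n)
    a=np.array([(u-m['cx'])/m['fx'],(v-m['cy'])/m['fy']])
    if n=='wrist':
        r=np.hypot(*a); d=np.array([*(a/r*np.sin(r) if r>0 else a),np.cos(r)])
    else: d=np.array([*a,1.])
    d=Rm.T@d; return -Rm.T@t, d/np.linalg.norm(d)
def onz(n,u,v,z,M=None):
    o,d=ray(n,u,v,M); return o+d*(z-o[2])/d[2]
def tri(*obs):
    A=np.zeros((3,3));b=np.zeros(3);L=[ray(*x) for x in obs]
    for o,d in L:
        P=np.eye(3)-np.outer(d,d);A+=P;b+=P@o
    p=np.linalg.solve(A,b)
    return p,[np.linalg.norm((np.eye(3)-np.outer(d,d))@(p-o)) for o,d in L]
def proj(n,p):
    m,Rm,t=cm(n);q=Rm@np.asarray(p)+t
    if n=='wrist':
        th=np.arctan2(np.hypot(q[0],q[1]),q[2]);s=th/np.hypot(q[0],q[1]);return m['cx']+m['fx']*s*q[0],m['cy']+m['fy']*s*q[1]
    return m['cx']+m['fx']*q[0]/q[2],m['cy']+m['fy']*q[1]/q[2]
def crop(src,x0,y0,x1,y1,k,out):
    im=cv2.imread(src)[y0:y1,x0:x1]
    im=cv2.resize(im,None,fx=k,fy=k,interpolation=cv2.INTER_CUBIC)
    for x in range((x0+9)//10*10,x1,10):
        cv2.line(im,(int((x-x0+.5)*k),0),(int((x-x0+.5)*k),4 if x%50 else 12),(0,0,255),1)
        if x%50==0: cv2.putText(im,str(x),(int((x-x0)*k),22),0,.4,(0,0,255),1)
    for y in range((y0+9)//10*10,y1,10):
        cv2.line(im,(0,int((y-y0+.5)*k)),(4 if y%50 else 12,int((y-y0+.5)*k)),(0,0,255),1)
        if y%50==0: cv2.putText(im,str(y),(14,int((y-y0)*k)+5),0,.4,(0,0,255),1)
    cv2.imwrite(out,im)
E
python3 - <<'E'
from h import *
crop('pics/scene0.png',90,180,240,360,3,'pics/c1.png')
crop('pics/scene0.png',240,190,440,330,4,'pics/c2.png')
crop('pics/side0.png',150,90,390,300,3,'pics/c3.png')
E
```

```text
(no output)
```

View pics/c1.png

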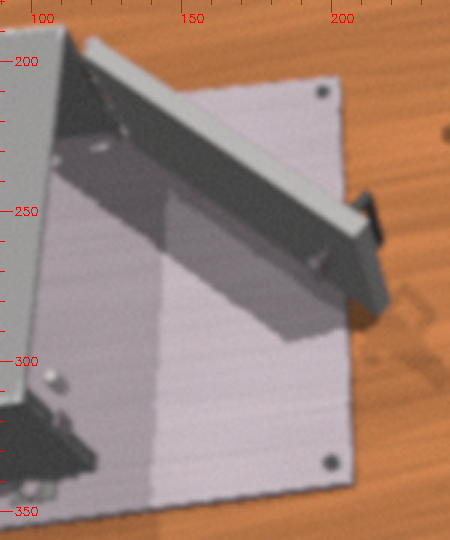

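View pics/c2.png

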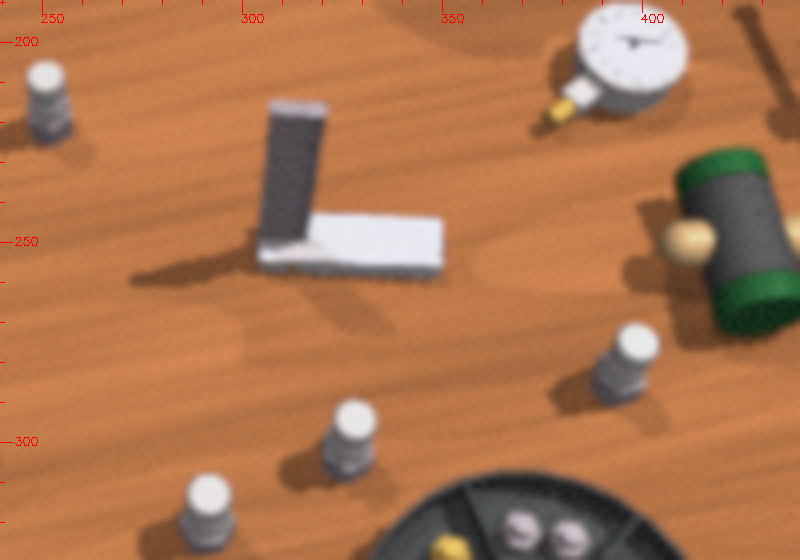

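View pics/c3.png

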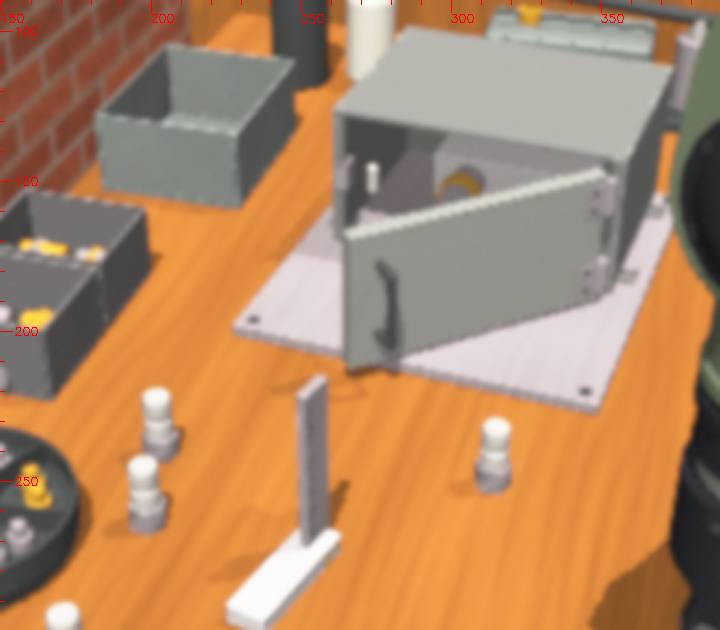

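Run:
```python
from h import *
np.set_printoptions(precision=4,suppress=True)
a=onz('scene',203.3,205.5,.012);b=onz('scene',208.0,341.3,.012)
a2=onz('side',349,226.3,.012);b2=onz('side',228.3,199.5,.012)
print('plate',a,b,np.linalg.norm(a-b),a2,b2,np.linalg.norm(a2-b2))
for nm,A,B in(('sc',a,b),('si',a2,b2)):
    y=(B-A)/np.linalg.norm(B-A); x=np.array([-y[1],y[0],0]); # into cabinet
    print(nm,'yaw of cab x',np.arctan2(x[1],x[0]),'corner',(A+B)/2+x*.162)
# cabinet top front edge
c=onz('scene',111.5,188.5,.158);d=onz('scene',97.8,314,.158)
c2=onz('side',354.5,143,.158);d2=onz('side',262.5,126.5,.158)
print('cabtop',c,d,np.linalg.norm(c-d),c2,d2,np.linalg.norm(c2-d2))
print(np.arctan2(d[1]-c[1],d[0]-c[0]),np.arctan2(d2[1]-c2[1],d2[0]-c2[0]), np.arctan2(b[1]-a[1],b[0]-a[0]), np.arctan2(b2[1]-a2[1],b2[0]-a2[0]))
# door top outer edge, z=.152
e=onz('scene',121,192.3,.152);f=onz('scene',213.3,253.,.152)
e2=onz('side',350,147.5,.152) ;f2=onz('side',265,169.5,.152)
print('door',e,f,np.linalg.norm(e-f),e2,f2)
# square: blade top corners(z=.16)
g=[onz('scene',*p,.16)for p in((307.3,217.5),(308,215),(321.5,216),(320.3,219))]
print('blade top',*g)
k=[onz('scene',*p,.018)for p in((350.3,244.5),(350,256),(304,256.5))]
print('foot top',*k,np.linalg.norm(k[0]-k[1]),np.linalg.norm(k[2]-k[1]))
print(proj('side',g[0]),proj('side',g[2]),[proj('side',q) for q in k])
for p in((251,207),(327.5,294.5),(291.5,313.5),(398.5,275.5)): print('tip',onz('scene',*p,.06))
```

```text
plate [ 0.3387 -0.0613  0.012 ] [ 0.6878 -0.0903  0.012 ] 0.3502525123492211 [ 0.3348 -0.0516  0.012 ] [ 0.6777 -0.0822  0.012 ] 0.3442161539409911
sc yaw of cab x 1.4877192751563617 corner [0.5267 0.0856 0.012 ]
si yaw of cab x 1.481742226682009 corner [0.5206 0.0945 0.012 ]
cabtop [ 0.3535 -0.2442  0.158 ] [ 0.6416 -0.2673  0.158 ] 0.28909730931007466 [ 0.3611 -0.2371  0.158 ] [ 0.6316 -0.2641  0.158 ] 0.2718852633019047
-0.08017965027590691 -0.09926063274251419 -0.08307705163853495 -0.0890541001128876
door [ 0.3637 -0.2255  0.152 ] [ 0.5575 -0.0439  0.152 ] 0.26561459891109807 [ 0.3702 -0.2188  0.152 ] [ 0.5585 -0.0391  0.152 ]
blade top [0.52  0.161 0.16 ] [0.5142 0.1639 0.16  ] [0.5227 0.1912 0.16  ] [0.5294 0.1868 0.16  ]
foot top [0.5307 0.2725 0.018 ] [0.5602 0.2626 0.018 ] [0.5385 0.1559 0.018 ] 0.031118517864264013 0.10887106180564979
(np.float64(256.1513155523768), np.float64(213.64437255660212)) (np.float64(250.7109965420489), np.float64(221.38979866744927)) [(np.float64(236.81111191883542), np.float64(295.5909312415698)), (np.float64(225.44321429390433), np.float64(289.81030167687965)), (np.float64(249.8591104831319), np.float64(260.6940494919741))]
tip [0.4015 0.0552 0.06  ]
tip [0.6575 0.1761 0.06  ]
tip [0.6822 0.0916 0.06  ]
tip [0.6477 0.3401 0.06  ]
```

```bash
cat >> h.py <<'E'
CAB=-0.083  # angle of cabinet y (world)
HNG=np.array([.363,-.226])
def plan(pt, yawz, pos=None, rot=None):
    """rows values: target TCP pt (m), tool x down, tool z horizontal at angle yawz -> dx,dy,dz mm, ax,ay,az"""
    s=ctrl.get_state(); P=np.array(s['ee_pos']) if pos is None else np.array(pos)
    T=R.from_rotvec(s['tcp_rot'] if rot is None else rot).as_matrix()
    d=T.T@(np.array(pt)-P)*1000
    xz=np.array([0,0,-1.]);zz=np.array([np.cos(yawz),np.sin(yawz),0]);yy=np.cross(zz,xz)
    G=np.c_[xz,yy,zz]
    return d, R.from_matrix(T.T@G).as_rotvec()
E
python3 - <<'E'
from h import *
np.set_printoptions(precision=4,suppress=True)
s=ctrl.get_state();T=R.from_rotvec(s['tcp_rot']).as_matrix();print(T, 'yawz',np.arctan2(T[1,2],T[0,2]))
m,Rm,t=cm('wrist');print('cam',-Rm.T@t,'axis',Rm[2],'in tool',T.T@(-Rm.T@t-s['ee_pos']),T.T@Rm.T)
for yz in(CAB,CAB+np.pi): print(plan([.43,-.02,.2],yz))
E
```

```text
[[-0.0007 -0.914   0.4057]
 [-0.0011  0.4057  0.914 ]
 [-1.      0.0002 -0.0013]] yawz 1.1530315771175006
cam [0.1605 0.5296 0.3737] axis [ 0.2427 -0.1099 -0.9639] in tool [-0.143   0.0681 -0.0006] [[ 0.0003 -0.2666  0.9638]
 [-0.0013 -0.9638 -0.2666]
 [ 1.     -0.0012 -0.0006]]
(array([  31.1097, -401.1941, -393.3481]), array([ 1.236 , -0.0013,  0.0007]))
(array([  31.1097, -401.1941, -393.3481]), array([-1.9056, -0.0007, -0.0014]))
```

```bash
python3 -m jog '[{"gripper":0,"dx":-35},{"gripper":-1,"dx":-35,"dy":-25,"dz":-25,"ax":0.12},{"gripper":-1,"dx":-35,"dy":-53,"dz":-52,"ax":0.24},{"gripper":-1,"dx":-35,"dy":-80,"dz":-79,"ax":0.36},{"gripper":-1,"dx":-35,"dy":-107,"dz":-105,"ax":0.48},{"gripper":-1,"dx":-35,"dy":-134,"dz":-132,"ax":0.6},{"gripper":-1,"dx":-35,"dy":-161,"dz":-158,"ax":0.72},{"gripper":-1,"dx":-35,"dy":-188,"dz":-185,"ax":0.84},{"gripper":-1,"dx":-35,"dy":-215,"dz":-211,"ax":0.96},{"gripper":-1,"dx":-35,"dy":-240,"dz":-236,"ax":1.08}]'
python3 - <<'E'
from h import *
print(cm('wrist')[0])
cv2.imwrite('pics/w1.png',viewer.capture('wrist'))
E
```

```text
{'fx': 325.19226210127806, 'fy': 325.19226210127806, 'cx': 277.40470580255135, 'cy': 210.1745406788686, 'rvec': array([-2.43798207, -1.58322667, -0.21275925]), 'tvec': array([-0.54848616, -0.0334137 ,  0.37942633])}schema error: expected keys gripper, dx, dy, dz, ax, ay, az
```

View pics/w1.png

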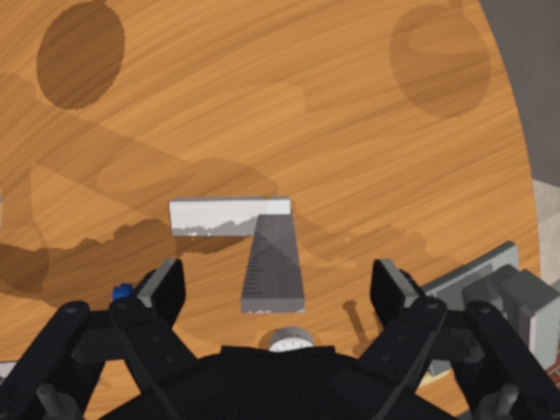

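The call was refused because every key must be present, and the picture is unchanged. I'll resend it with all the keys.

```bash
python3 -m jog '[{"gripper":0,"dx":-35,"dy":0,"dz":0,"ax":0,"ay":0,"az":0},{"gripper":-1,"dx":-35,"dy":-25,"dz":-25,"ax":0.12,"ay":0,"az":0},{"gripper":-1,"dx":-35,"dy":-53,"dz":-52,"ax":0.24,"ay":0,"az":0},{"gripper":-1,"dx":-35,"dy":-80,"dz":-79,"ax":0.36,"ay":0,"az":0},{"gripper":-1,"dx":-35,"dy":-107,"dz":-105,"ax":0.48,"ay":0,"az":0},{"gripper":-1,"dx":-35,"dy":-134,"dz":-132,"ax":0.6,"ay":0,"az":0},{"gripper":-1,"dx":-35,"dy":-161,"dz":-158,"ax":0.72,"ay":0,"az":0},{"gripper":-1,"dx":-35,"dy":-188,"dz":-185,"ax":0.84,"ay":0,"az":0},{"gripper":-1,"dx":-35,"dy":-215,"dz":-211,"ax":0.96,"ay":0,"az":0},{"gripper":-1,"dx":-35,"dy":-240,"dz":-236,"ax":1.08,"ay":0,"az":0}]'
python3 - <<'E'
from h import *
print(cm('wrist')[0])
cv2.imwrite('pics/w2.png',viewer.capture('wrist'))
E
```

```text
time: 1.03
ee_pos: [0.347, 0.1878, 0.2664]
tcp_rot: [-0.053, 1.57, 0.053]
ft_force: [0.9, 0.3, 0.3]
finger_gap: 0.0
{'fx': 325.19226210127806, 'fy': 325.19226210127806, 'cx': 277.40470580255135, 'cy': 210.1745406788686, 'rvec': array([-2.86986182, -0.09439464, -0.01303005]), 'tvec': array([-0.35770126,  0.11416899,  0.45640026])}
```

View pics/w2.png

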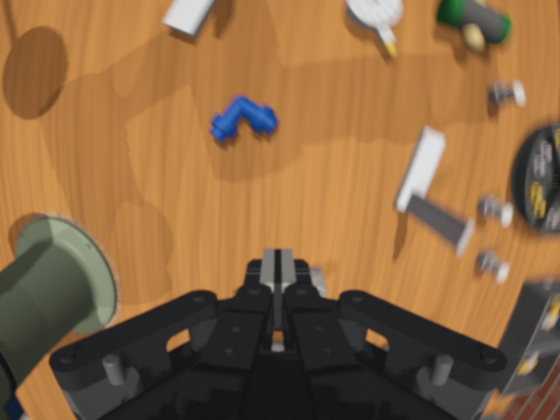

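The wrist view shows the small square at (437,195), the blue elbow at (243,117) and the gripper shut. I'll go to a point in front of the door next.

Run:
```python
from h import *
np.set_printoptions(precision=4,suppress=True)
print(plan([.445,-.045,.115],CAB)); print(plan([.548,-.240,.115],CAB,pos=[.445,-.045,.115],rot=R.from_matrix(np.c_[[0,0,-1],np.cross([np.cos(CAB),np.sin(CAB),0],[0,0,-1.]),[np.cos(CAB),np.sin(CAB),0]]).as_rotvec()))
```

```text
(array([ 152.5796, -232.2305,   82.6114]), array([0.139 , 0.002 , 0.0047]))
(array([   0.    , -185.7895,  118.8118]), array([ 0.,  0., -0.]))
```

```bash
python3 -m jog '[{"gripper":-1,"dx":10,"dy":-33,"dz":12,"ax":0.02,"ay":0,"az":0},{"gripper":-1,"dx":20,"dy":-66,"dz":24,"ax":0.04,"ay":0,"az":0},{"gripper":-1,"dx":30,"dy":-99,"dz":36,"ax":0.06,"ay":0,"az":0},{"gripper":-1,"dx":40,"dy":-132,"dz":48,"ax":0.08,"ay":0,"az":0},{"gripper":-1,"dx":50,"dy":-165,"dz":60,"ax":0.1,"ay":0,"az":0},{"gripper":-1,"dx":65,"dy":-195,"dz":70,"ax":0.12,"ay":0,"az":0},{"gripper":-1,"dx":85,"dy":-220,"dz":78,"ax":0.14,"ay":0,"az":0},{"gripper":-1,"dx":110,"dy":-232,"dz":82,"ax":0.14,"ay":0,"az":0},{"gripper":-1,"dx":135,"dy":-232,"dz":82,"ax":0.14,"ay":0,"az":0},{"gripper":-1,"dx":152,"dy":-232,"dz":82,"ax":0.14,"ay":0,"az":0}]'
python3 - <<'E'
from h import *
cv2.imwrite('pics/s2.png',viewer.capture('scene'))
E
```

```text
time: 1.92
ee_pos: [0.4448, -0.0366, 0.1122]
tcp_rot: [0.055, 1.572, -0.054]
ft_force: [-1.1, 0.7, 0.4]
finger_gap: 0.0001
```

View pics/s2.png

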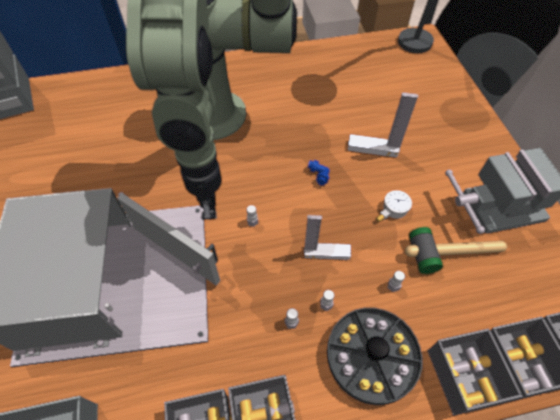

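The fingers are at (209,213), clear in front of the door. I'll push along the chord.

```bash
python3 -m jog '[{"gripper":-1,"dx":0,"dy":-20,"dz":20,"ax":0,"ay":0,"az":0},{"gripper":-1,"dx":0,"dy":-35,"dz":34,"ax":0,"ay":0,"az":0},{"gripper":-1,"dx":0,"dy":-48,"dz":45,"ax":0,"ay":0,"az":0},{"gripper":-1,"dx":0,"dy":-65,"dz":54,"ax":0,"ay":0,"az":0},{"gripper":-1,"dx":0,"dy":-82,"dz":63,"ax":0,"ay":0,"az":0},{"gripper":-1,"dx":0,"dy":-100,"dz":72,"ax":0,"ay":0,"az":0},{"gripper":-1,"dx":0,"dy":-118,"dz":81,"ax":0,"ay":0,"az":0},{"gripper":-1,"dx":0,"dy":-134,"dz":89,"ax":0,"ay":0,"az":0},{"gripper":-1,"dx":0,"dy":-150,"dz":97,"ax":0,"ay":0,"az":0},{"gripper":-1,"dx":0,"dy":-165,"dz":104,"ax":0,"ay":0,"az":0}]'
python3 - <<'E'
from h import *
cv2.imwrite('pics/s3.png',viewer.capture('scene'))
E
```

```text
time: 2.8
ee_pos: [0.5383, -0.2078, 0.1147]
tcp_rot: [0.053, 1.571, -0.052]
ft_force: [0.1, 0.2, 0.5]
finger_gap: 0.0001
```

View pics/s3.png

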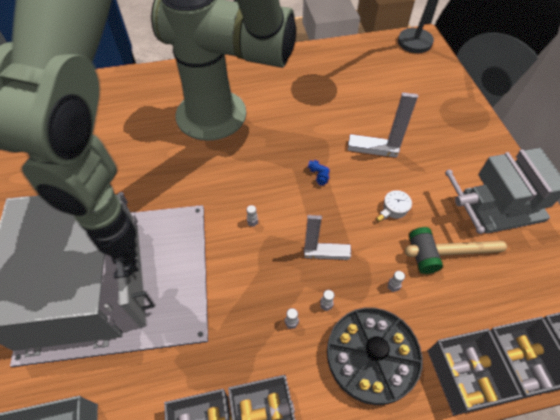

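The door has swung nearly shut (handle at about 146,300). I'll push slowly through the catch.

```bash
python3 -m jog '[{"gripper":-1,"dx":0,"dy":-5,"dz":1,"ax":0,"ay":0,"az":0},{"gripper":-1,"dx":0,"dy":-10,"dz":2,"ax":0,"ay":0,"az":0},{"gripper":-1,"dx":0,"dy":-15,"dz":3,"ax":0,"ay":0,"az":0},{"gripper":-1,"dx":0,"dy":-19,"dz":4,"ax":0,"ay":0,"az":0},{"gripper":-1,"dx":0,"dy":-22,"dz":4,"ax":0,"ay":0,"az":0},{"gripper":-1,"dx":0,"dy":-24,"dz":4,"ax":0,"ay":0,"az":0},{"gripper":-1,"dx":0,"dy":-26,"dz":4,"ax":0,"ay":0,"az":0},{"gripper":-1,"dx":0,"dy":-28,"dz":4,"ax":0,"ay":0,"az":0},{"gripper":-1,"dx":0,"dy":-28,"dz":4,"ax":0,"ay":0,"az":0},{"gripper":-1,"dx":0,"dy":-28,"dz":4,"ax":0,"ay":0,"az":0}]'
```

```text
time: 3.68
ee_pos: [0.5404, -0.2301, 0.1145]
tcp_rot: [0.058, 1.569, -0.042]
ft_force: [-0.1, 15.3, 6.6]
finger_gap: 0.0002
```

```bash
python3 -m jog '[{"gripper":-1,"dx":0,"dy":-2,"dz":0,"ax":0,"ay":0,"az":0},{"gripper":-1,"dx":0,"dy":-3,"dz":0,"ax":0,"ay":0,"az":0},{"gripper":-1,"dx":0,"dy":-4,"dz":0,"ax":0,"ay":0,"az":0},{"gripper":-1,"dx":0,"dy":-4,"dz":0,"ax":0,"ay":0,"az":0},{"gripper":-1,"dx":0,"dy":-4,"dz":0,"ax":0,"ay":0,"az":0},{"gripper":-1,"dx":0,"dy":-4,"dz":0,"ax":0,"ay":0,"az":0},{"gripper":-1,"dx":0,"dy":-4,"dz":0,"ax":0,"ay":0,"az":0},{"gripper":-1,"dx":0,"dy":-4,"dz":0,"ax":0,"ay":0,"az":0},{"gripper":-1,"dx":0,"dy":-4,"dz":0,"ax":0,"ay":0,"az":0},{"gripper":-1,"dx":0,"dy":-4,"dz":0,"ax":0,"ay":0,"az":0}]'
```

```text
time: 4.52
ee_pos: [0.5403, -0.23, 0.1145]
tcp_rot: [0.062, 1.569, -0.034]
ft_force: [0.6, 26.4, 11.0]
finger_gap: -0.0001
```

It isn't yielding further (26 N with no movement), so it is on its stop. I'll back off, rise and look from above.

```bash
python3 -m jog '[{"gripper":-1,"dx":0,"dy":15,"dz":0,"ax":0,"ay":0,"az":0},{"gripper":-1,"dx":0,"dy":40,"dz":0,"ax":0,"ay":0,"az":0},{"gripper":-1,"dx":-20,"dy":75,"dz":0,"ax":0,"ay":0,"az":0},{"gripper":-1,"dx":-45,"dy":105,"dz":0,"ax":0,"ay":0,"az":0},{"gripper":-1,"dx":-75,"dy":130,"dz":0,"ax":0,"ay":0,"az":0},{"gripper":-1,"dx":-110,"dy":145,"dz":0,"ax":0,"ay":0,"az":0},{"gripper":-0.5,"dx":-145,"dy":160,"dz":0,"ax":0,"ay":0,"az":0},{"gripper":0.5,"dx":-165,"dy":180,"dz":-5,"ax":0,"ay":0,"az":0},{"gripper":0.5,"dx":-170,"dy":190,"dz":-5,"ax":0,"ay":0,"az":0},{"gripper":0.5,"dx":-170,"dy":190,"dz":-5,"ax":0,"ay":0,"az":0}]'
python3 - <<'E'
from h import *
import pickle
pickle.dump(cm('wrist'),open('w4.pkl','wb'))
for n in('wrist','scene','side'): cv2.imwrite(f'pics/{n}4.png',viewer.capture(n))
crop('pics/scene4.png',60,180,260,340,4,'pics/c4.png')
E
```

```text
time: 5.35
ee_pos: [0.5488, -0.0482, 0.2864]
tcp_rot: [0.05, 1.566, -0.051]
ft_force: [0.2, -0.1, -1.2]
finger_gap: 0.048
```

View pics/wrist4.png

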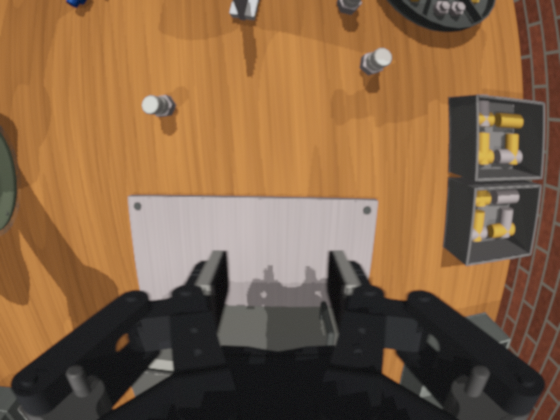

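View pics/c4.png

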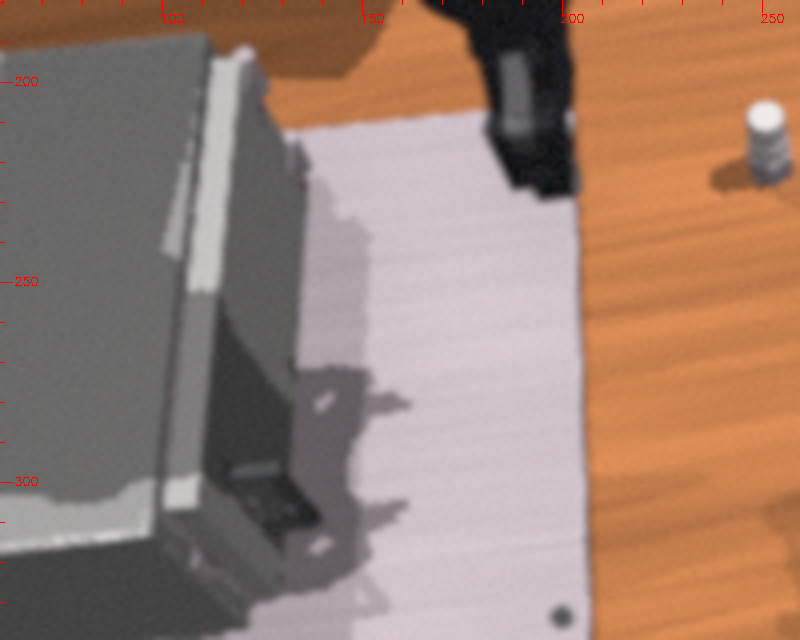

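View pics/side4.png

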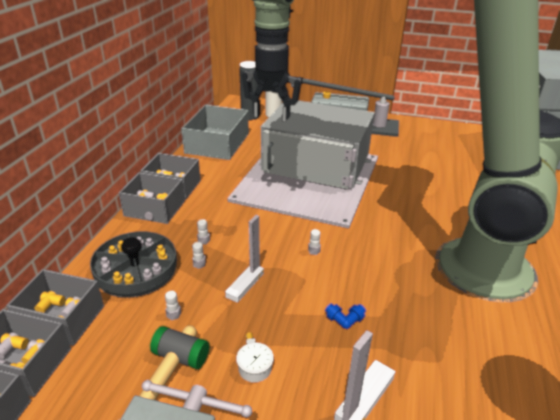

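The door now looks flush with the cabinet front: its top strip runs from (119,195) to (109,306). I'll check its angle numerically, together with the plate's front corners at wrist (130,197) and (377,199).

Run:
```python
from h import *
import pickle
np.set_printoptions(precision=4,suppress=True)
W=pickle.load(open('w4.pkl','rb'))
a=onz('wrist',130.5,197,.012,W);b=onz('wrist',376.5,199.5,.012,W)
print('plate wrist',a,b,np.linalg.norm(a-b),np.arctan2(*(b-a)[1::-1]))
y=(b-a)/np.linalg.norm(b-a);x=np.array([y[1],-y[0],0]);print('corner',(a+b)/2+.162*x)
e=onz('scene',119.6,194.5,.152);f=onz('scene',109.3,306,.152)
print('door',e,f,np.linalg.norm(f-e),np.arctan2(*(f-e)[1::-1]))
c=onz('scene',111.5,188.5,.158);d=onz('scene',97.8,314,.158);print('cab',np.arctan2(*(d-c)[1::-1]))
# edge fit of the plate front in the wrist picture
im=cv2.imread('pics/wrist4.png');hsv=cv2.cvtColor(im,cv2.COLOR_BGR2HSV)
m=(hsv[...,1]<45)&(hsv[...,2]>130)
P=[]
for u in range(145,365,5):
    col=np.where(m[185:215,u])[0]
    if len(col): P.append(onz('wrist',u,185+col[0]-.5,.012,W)[:2])
P=np.array(P,np.float32);l=cv2.fitLine(P,cv2.DIST_HUBER,0,.01,.01).ravel();print(l,np.arctan2(l[1],l[0]))
```

```text
plate wrist [ 0.3402 -0.0637  0.012 ] [ 0.6817 -0.0907  0.012 ] 0.34260600027984184 -0.07881699997174287
corner [ 0.4982 -0.2387  0.012 ]
door [ 0.3692 -0.2286  0.152 ] [ 0.6276 -0.2487  0.152 ] 0.2592535887191716 -0.07795824569568446
cab -0.08017965027590691
[ 0.9964 -0.0844  0.501  -0.0747] -0.084488064
```

Run:
```python
from h import *
np.set_printoptions(precision=4,suppress=True)
print(plan([.524,.175,.24],-.2))
```

```text
(array([ 42.6454, 223.0641, -38.0699]), array([ 0.1328, -0.0023,  0.0005]))
```

```bash
python3 -m jog '[{"gripper":1,"dx":0,"dy":38,"dz":-6,"ax":0.02,"ay":0,"az":0},{"gripper":1,"dx":0,"dy":76,"dz":-12,"ax":0.04,"ay":0,"az":0},{"gripper":1,"dx":0,"dy":114,"dz":-18,"ax":0.06,"ay":0,"az":0},{"gripper":1,"dx":0,"dy":150,"dz":-24,"ax":0.08,"ay":0,"az":0},{"gripper":1,"dx":10,"dy":185,"dz":-30,"ax":0.1,"ay":0,"az":0},{"gripper":1,"dx":20,"dy":210,"dz":-36,"ax":0.12,"ay":0,"az":0},{"gripper":1,"dx":34,"dy":223,"dz":-38,"ax":0.13,"ay":0,"az":0},{"gripper":1,"dx":42,"dy":223,"dz":-38,"ax":0.13,"ay":0,"az":0},{"gripper":1,"dx":42,"dy":223,"dz":-38,"ax":0.13,"ay":0,"az":0},{"gripper":1,"dx":42,"dy":223,"dz":-38,"ax":0.13,"ay":0,"az":0}]'
python3 - <<'E'
from h import *
import pickle
pickle.dump(cm('wrist'),open('w5.pkl','wb'))
cv2.imwrite('pics/wrist5.png',viewer.capture('wrist'))
crop('pics/wrist5.png',180,180,380,330,4,'pics/c5.png')
E
```

```text
time: 6.33
ee_pos: [0.5244, 0.174, 0.2409]
tcp_rot: [0.155, 1.568, -0.157]
ft_force: [0.4, -0.3, 0.1]
finger_gap: 0.0853
```

View pics/wrist5.png

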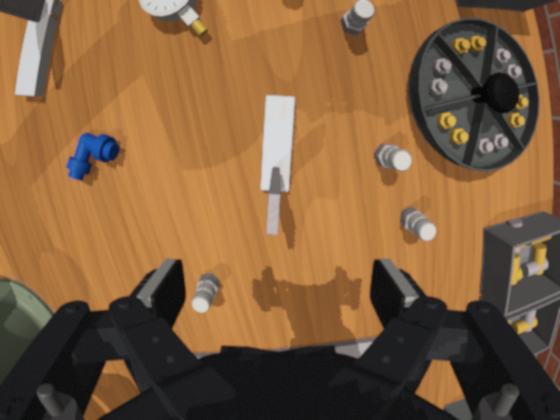

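View pics/c5.png

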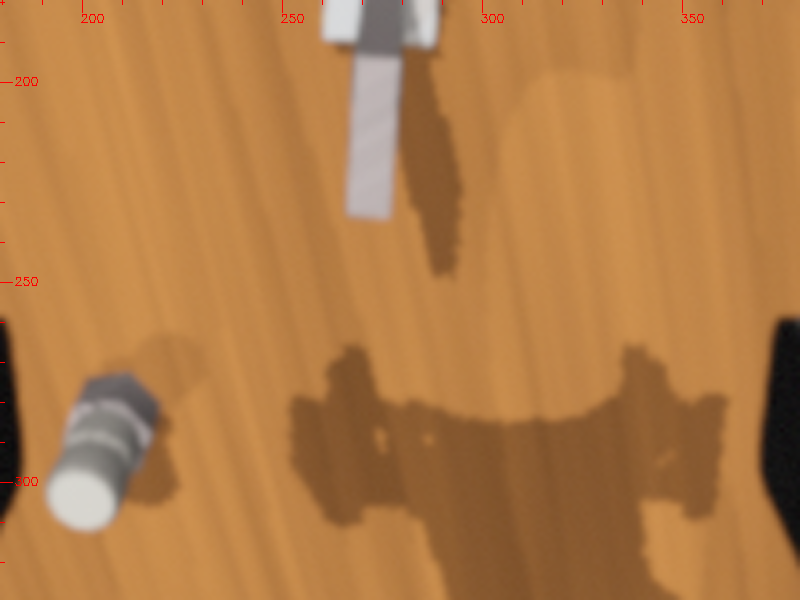

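The small square is centred in view, with its foot from (279,96) to (276,190) and its blade top from (275,194) to (272,234). The large one, at (38,45), is the look-alike. Next I check the sizes.

Run:
```python
from h import *
import pickle
np.set_printoptions(precision=4,suppress=True)
W=pickle.load(open('w5.pkl','rb'))
g=[onz('wrist',*p,.16,W) for p in((268.8,193.2),(280.2,193.2),(277.7,234.2),(266.5,233.5))]
print('blade',*g,'thick',np.linalg.norm(g[0]-g[1]),np.linalg.norm(g[2]-g[3]),'wide',np.linalg.norm(g[1]-g[2]),np.linalg.norm(g[3]-g[0]))
c=sum(g)/4; v=g[2]+g[3]-g[0]-g[1];print('centre',c,'ang',np.arctan2(v[1],v[0]))
im=cv2.imread('pics/wrist5.png');hsv=cv2.cvtColor(im,cv2.COLOR_BGR2HSV)
m=((hsv[...,1]<60)&(hsv[...,2]>100)).astype(np.uint8);m[:,:240]=0;m[:,310:]=0;m[:80]=0;m[191:]=0
ct=max(cv2.findContours(m,0,1)[0],key=cv2.contourArea)
Q=np.array([onz('wrist',*p,.018,W)[:2] for p in ct[:,0]],np.float32)
bx=cv2.minAreaRect(Q*1000);print('foot rect mm',bx)
b=cv2.boxPoints(bx);print(b)
v=b[1]-b[0] if np.linalg.norm(b[1]-b[0])>np.linalg.norm(b[2]-b[1]) else b[2]-b[1];print(np.arctan2(v[1],v[0])%np.pi-np.pi)
```

```text
blade [0.5208 0.1924 0.16  ] [0.5287 0.1908 0.16  ] [0.5209 0.1611 0.16  ] [0.513  0.1632 0.16  ] thick 0.008036389284830263 0.00820018209885193 wide 0.030700354130411306 0.03017885539001396
centre [0.5208 0.1768 0.16  ] ang -1.830499107520675
foot rect mm ((531.16748046875, 216.38839721679688), (108.89497375488281, 33.43855667114258), 75.18260192871094)
[[501.0798 168.0273]
 [533.4064 159.4757]
 [561.2551 264.7495]
 [528.9286 273.3011]]
-1.829409
```

Run:
```python
from h import *
np.set_printoptions(precision=4,suppress=True)
print(plan([.521,.177,.115],-.259))
```

```text
(array([126.7669,   2.373 ,  -4.3659]), array([ 0.0601, -0.001 ,  0.001 ]))
```

```bash
python3 -m jog '[{"gripper":1,"dx":0,"dy":2,"dz":-4,"ax":0.06,"ay":0,"az":0},{"gripper":1,"dx":20,"dy":2,"dz":-4,"ax":0.06,"ay":0,"az":0},{"gripper":1,"dx":42,"dy":2,"dz":-4,"ax":0.06,"ay":0,"az":0},{"gripper":1,"dx":64,"dy":2,"dz":-4,"ax":0.06,"ay":0,"az":0},{"gripper":1,"dx":86,"dy":2,"dz":-4,"ax":0.06,"ay":0,"az":0},{"gripper":1,"dx":105,"dy":2,"dz":-4,"ax":0.06,"ay":0,"az":0},{"gripper":1,"dx":118,"dy":2,"dz":-4,"ax":0.06,"ay":0,"az":0},{"gripper":1,"dx":126,"dy":2,"dz":-4,"ax":0.06,"ay":0,"az":0},{"gripper":1,"dx":126,"dy":2,"dz":-4,"ax":0.06,"ay":0,"az":0},{"gripper":1,"dx":126,"dy":2,"dz":-4,"ax":0.06,"ay":0,"az":0}]' 40
python3 - <<'E'
from h import *
cv2.imwrite('pics/wrist6.png',viewer.capture('wrist'))
E
```

```text
time: 7.22
ee_pos: [0.5218, 0.1774, 0.1168]
tcp_rot: [0.203, 1.561, -0.203]
ft_force: [0.7, 0.1, -0.2]
finger_gap: 0.0858
```

View pics/wrist6.png

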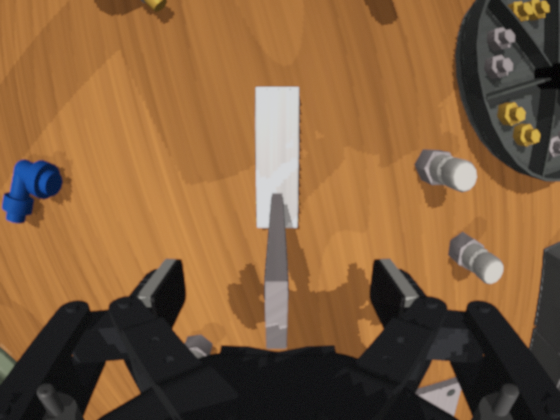

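The blade, at column 276, runs straight and is centred between the fingers. I'll close.

```bash
python3 -m jog '[{"gripper":-0.5,"dx":0,"dy":0,"dz":0,"ax":0,"ay":0,"az":0},{"gripper":-1,"dx":0,"dy":0,"dz":0,"ax":0,"ay":0,"az":0},{"gripper":-1,"dx":0,"dy":0,"dz":0,"ax":0,"ay":0,"az":0},{"gripper":-1,"dx":0,"dy":0,"dz":0,"ax":0,"ay":0,"az":0},{"gripper":-1,"dx":0,"dy":0,"dz":0,"ax":0,"ay":0,"az":0},{"gripper":-1,"dx":0,"dy":0,"dz":0,"ax":0,"ay":0,"az":0},{"gripper":-1,"dx":0,"dy":0,"dz":0,"ax":0,"ay":0,"az":0},{"gripper":-1,"dx":0,"dy":0,"dz":0,"ax":0,"ay":0,"az":0},{"gripper":-1,"dx":0,"dy":0,"dz":0,"ax":0,"ay":0,"az":0},{"gripper":-1,"dx":0,"dy":0,"dz":0,"ax":0,"ay":0,"az":0}]' 60
python3 - <<'E'
from h import *
np.set_printoptions(precision=4,suppress=True)
s=ctrl.get_state();print(s['ee_pos'],s['tcp_rot'],s['torque'],s['ft_force'])
P=np.array(s['ee_pos'])
print(plan([.499+.02*np.sin(0),-.1,.15],-.082))
E
```

```text
time: 8.1
ee_pos: [0.5215, 0.1781, 0.1165]
tcp_rot: [0.202, 1.561, -0.202]
ft_force: [0.4, -0.8, 1.5]
finger_gap: 0.0073
[0.5215 0.1781 0.1165] [ 0.2017  1.5609 -0.2017] [-0.1334 -0.0296  0.0053] [ 0.4291 -0.8496  1.509 ]
(array([ -33.5073, -274.6918,   48.9624]), array([-0.1749,  0.0005,  0.    ]))
```

Run:
```python
from h import *
np.set_printoptions(precision=4,suppress=True)
print(plan([.5068,-.142,.15],-.082))
```

```text
(array([ -33.4999, -313.3311,   67.1791]), array([-0.1749,  0.0005,  0.    ]))
```

```bash
python3 -m jog '[{"gripper":-1,"dx":-8,"dy":0,"dz":0,"ax":0,"ay":0,"az":0},{"gripper":-1,"dx":-20,"dy":0,"dz":0,"ax":0,"ay":0,"az":0},{"gripper":-1,"dx":-33,"dy":-6,"dz":1,"ax":0,"ay":0,"az":0},{"gripper":-1,"dx":-34,"dy":-22,"dz":5,"ax":-0.01,"ay":0,"az":0},{"gripper":-1,"dx":-34,"dy":-45,"dz":10,"ax":-0.03,"ay":0,"az":0},{"gripper":-1,"dx":-34,"dy":-72,"dz":16,"ax":-0.05,"ay":0,"az":0},{"gripper":-1,"dx":-34,"dy":-100,"dz":22,"ax":-0.07,"ay":0,"az":0},{"gripper":-1,"dx":-34,"dy":-128,"dz":28,"ax":-0.09,"ay":0,"az":0},{"gripper":-1,"dx":-34,"dy":-150,"dz":33,"ax":-0.11,"ay":0,"az":0},{"gripper":-1,"dx":-34,"dy":-165,"dz":36,"ax":-0.12,"ay":0,"az":0}]'
python3 - <<'E'
from h import *
np.set_printoptions(precision=4,suppress=True)
print(plan([.5068,-.142,.15],-.082))
cv2.imwrite('pics/side7.png',viewer.capture('side'))
E
```

```text
time: 8.93
ee_pos: [0.513, 0.0074, 0.1498]
tcp_rot: [0.108, 1.57, -0.109]
ft_force: [0.3, 0.1, -5.2]
finger_gap: 0.0076
(array([  -0.1169, -148.8106,   14.4496]), array([-0.0559, -0.0022,  0.0008]))
```

View pics/side7.png

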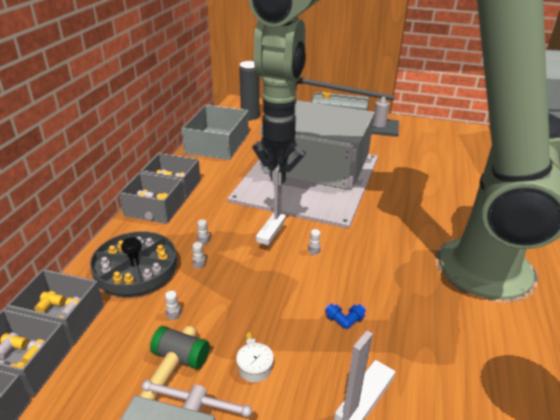

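The square hangs in the gripper at (275,205), upright and clear of the tips. I'll continue to about 80 mm in front of the door.

```bash
python3 -m jog '[{"gripper":-1,"dx":0,"dy":-10,"dz":1,"ax":-0.005,"ay":0,"az":0},{"gripper":-1,"dx":0,"dy":-30,"dz":3,"ax":-0.01,"ay":0,"az":0},{"gripper":-1,"dx":0,"dy":-55,"dz":6,"ax":-0.02,"ay":0,"az":0},{"gripper":-1,"dx":0,"dy":-80,"dz":8,"ax":-0.03,"ay":0,"az":0},{"gripper":-1,"dx":0,"dy":-105,"dz":10,"ax":-0.04,"ay":0,"az":0},{"gripper":-1,"dx":0,"dy":-125,"dz":12,"ax":-0.05,"ay":0,"az":0},{"gripper":-1,"dx":0,"dy":-138,"dz":13,"ax":-0.055,"ay":0,"az":0},{"gripper":-1,"dx":0,"dy":-146,"dz":14,"ax":-0.055,"ay":0,"az":0},{"gripper":-1,"dx":0,"dy":-149,"dz":14,"ax":-0.055,"ay":0,"az":0},{"gripper":-1,"dx":0,"dy":-149,"dz":14,"ax":-0.055,"ay":0,"az":0}]'
python3 - <<'E'
from h import *
import pickle
np.set_printoptions(precision=4,suppress=True)
print(plan([.5002,-.2116,.1315],-.082))
s=ctrl.get_state();T=R.from_rotvec(s['tcp_rot']).as_matrix();print(T[:,0],np.arctan2(T[1,2],T[0,2]))
pickle.dump(cm('wrist'),open('w8.pkl','wb'))
for n in('wrist','scene','side'): cv2.imwrite(f'pics/{n}8.png',viewer.capture(n))
crop('pics/side8.png',220,90,380,230,5,'pics/c8.png')
E
```

```text
time: 9.82
ee_pos: [0.5074, -0.1401, 0.15]
tcp_rot: [0.065, 1.571, -0.064]
ft_force: [-0.1, 0.2, -5.6]
finger_gap: 0.0074
(array([ 18.48  , -71.8793,  -1.2504]), array([-0.0004, -0.0007, -0.0006]))
[-0.0007  0.0006 -1.    ] -0.08242586416907789
```

View pics/wrist8.png

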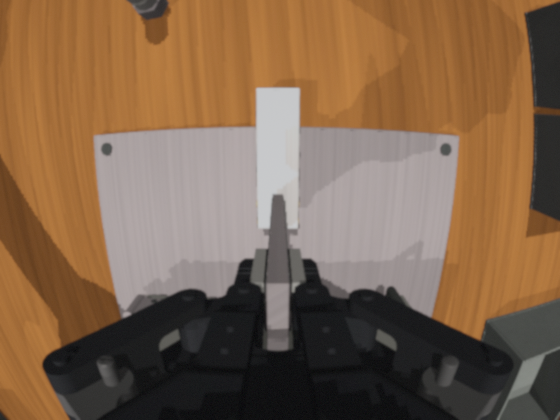

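View pics/c8.png

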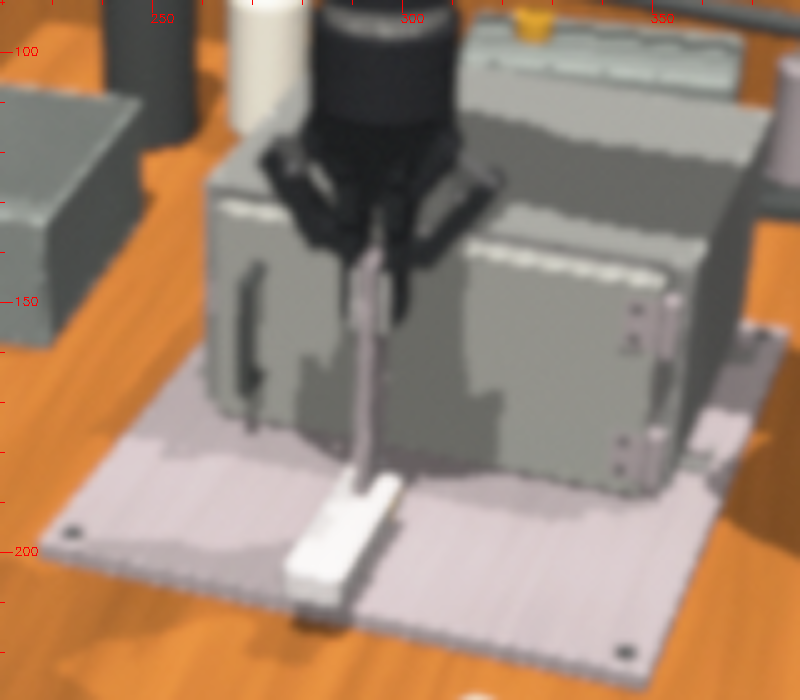

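The square is centred over the plate and perpendicular to the front edge, with the handle at (250,160) clear. I'll approach to about 10 mm from the door and 4 mm above the plate, and check the foot's yaw at the same time.

```bash
python3 - <<'E'
from h import *
import pickle
np.set_printoptions(precision=4,suppress=True)
W=pickle.load(open('w8.pkl','rb'))
im=cv2.imread('pics/wrist8.png');hsv=cv2.cvtColor(im,cv2.COLOR_BGR2HSV)
L=[];Rr=[]
for v in range(95,185,6):
    g=cv2.cvtColor(im,cv2.COLOR_BGR2GRAY)[v].astype(float);d=np.diff(g)
    L.append(onz('wrist',245+np.argmax(d[245:270])+.5,v,.052,W)[:2]);Rr.append(onz('wrist',288+np.argmin(d[288:310])+.5,v,.052,W)[:2])
for Q in(L,Rr):
    l=cv2.fitLine(np.array(Q,np.float32),cv2.DIST_HUBER,0,.001,.01).ravel();print(np.arctan2(l[1],l[0])%np.pi-np.pi, CAB-np.pi/2)
E
python3 -m jog '[{"gripper":-1,"dx":0,"dy":-8,"dz":0,"ax":0,"ay":0,"az":0},{"gripper":-1,"dx":2,"dy":-18,"dz":0,"ax":0,"ay":0,"az":0},{"gripper":-1,"dx":4,"dy":-28,"dz":0,"ax":0,"ay":0,"az":0},{"gripper":-1,"dx":7,"dy":-38,"dz":0,"ax":0,"ay":0,"az":0},{"gripper":-1,"dx":10,"dy":-48,"dz":0,"ax":0,"ay":0,"az":0},{"gripper":-1,"dx":13,"dy":-56,"dz":0,"ax":0,"ay":0,"az":0},{"gripper":-1,"dx":15,"dy":-62,"dz":0,"ax":0,"ay":0,"az":0},{"gripper":-1,"dx":17,"dy":-66,"dz":0,"ax":0,"ay":0,"az":0},{"gripper":-1,"dx":18,"dy":-68,"dz":0,"ax":0,"ay":0,"az":0},{"gripper":-1,"dx":18,"dy":-68,"dz":0,"ax":0,"ay":0,"az":0}]'
python3 - <<'E'
from h import *
s=ctrl.get_state();print(s['ee_pos'],s['ft_force'],s['torque'])
E
```

```text
-1.6467918 -1.6537963267948965
-1.6654669 -1.6537963267948965
time: 10.8
ee_pos: [0.5018, -0.2082, 0.1319]
tcp_rot: [0.065, 1.57, -0.065]
ft_force: [0.5, -0.1, -5.8]
finger_gap: 0.0074
[ 0.50183575 -0.20819368  0.13190318] [ 0.47307978 -0.1405232  -5.75132044] [-0.08120998 -0.00275271 -0.01127554]
```

The foot's yaw agrees with the cabinet to about 0.01 rad. I'll lower onto the plate.

```bash
python3 -m jog '[{"gripper":-1,"dx":1,"dy":0,"dz":0,"ax":0,"ay":0,"az":0},{"gripper":-1,"dx":2,"dy":0,"dz":0,"ax":0,"ay":0,"az":0},{"gripper":-1,"dx":3,"dy":0,"dz":0,"ax":0,"ay":0,"az":0},{"gripper":-1,"dx":4,"dy":0,"dz":0,"ax":0,"ay":0,"az":0},{"gripper":-1,"dx":5,"dy":0,"dz":0,"ax":0,"ay":0,"az":0},{"gripper":-1,"dx":5,"dy":0,"dz":0,"ax":0,"ay":0,"az":0},{"gripper":-1,"dx":5,"dy":0,"dz":0,"ax":0,"ay":0,"az":0},{"gripper":-1,"dx":5,"dy":0,"dz":0,"ax":0,"ay":0,"az":0},{"gripper":-1,"dx":5,"dy":0,"dz":0,"ax":0,"ay":0,"az":0},{"gripper":-1,"dx":5,"dy":0,"dz":0,"ax":0,"ay":0,"az":0}]'
python3 - <<'E'
from h import *
s=ctrl.get_state();print(s['ee_pos'],s['ft_force'],s['torque'])
E
```

```text
time: 11.63
ee_pos: [0.5024, -0.2077, 0.1285]
tcp_rot: [0.064, 1.569, -0.064]
ft_force: [-2.1, 1.6, 6.4]
finger_gap: 0.0075
[ 0.50243979 -0.20774865  0.12848032] [-2.08857536  1.64511875  6.35656737] [0.41384443 0.65986502 0.03756277]
```

Plate contact came at TCP z = 0.1285, exactly as predicted. I'll ease off slightly and slide into the door.

```bash
python3 -m jog '[{"gripper":-1,"dx":-1.5,"dy":-2,"dz":0,"ax":0,"ay":0,"az":0},{"gripper":-1,"dx":-1.5,"dy":-5,"dz":0,"ax":0,"ay":0,"az":0},{"gripper":-1,"dx":-1.5,"dy":-8,"dz":0,"ax":0,"ay":0,"az":0},{"gripper":-1,"dx":-1.5,"dy":-11,"dz":0,"ax":0,"ay":0,"az":0},{"gripper":-1,"dx":-1.5,"dy":-13,"dz":0,"ax":0,"ay":0,"az":0},{"gripper":-1,"dx":-1.5,"dy":-15,"dz":0,"ax":0,"ay":0,"az":0},{"gripper":-1,"dx":-1.5,"dy":-16,"dz":0,"ax":0,"ay":0,"az":0},{"gripper":-1,"dx":-1.5,"dy":-17,"dz":0,"ax":0,"ay":0,"az":0},{"gripper":-1,"dx":-1.5,"dy":-18,"dz":0,"ax":0,"ay":0,"az":0},{"gripper":-1,"dx":-1.5,"dy":-18,"dz":0,"ax":0,"ay":0,"az":0}]'
python3 - <<'E'
from h import *
s=ctrl.get_state();print(s['ee_pos'],s['ft_force'],s['torque'])
T=R.from_rotvec(s['tcp_rot']).as_matrix();print(T.round(4))
E
```

```text
time: 12.47
ee_pos: [0.5008, -0.2218, 0.1286]
tcp_rot: [0.069, 1.569, -0.056]
ft_force: [1.6, 12.0, 1.2]
finger_gap: 0.0072
[ 0.50082309 -0.22181302  0.12857801] [ 1.623844   12.03576829  1.17117361] [ 2.26867075 -0.29923944  0.01952146]
[[ 1.300e-03  7.970e-02  9.968e-01]
 [ 8.600e-03  9.968e-01 -7.970e-02]
 [-1.000e+00  8.700e-03  6.000e-04]]
```

Door contact came at y = -0.2218, against a predicted -0.2216. I'll add some downward press, then check.

```bash
python3 -m jog '[{"gripper":-1,"dx":0.5,"dy":0,"dz":0,"ax":0,"ay":0,"az":0},{"gripper":-1,"dx":1,"dy":0,"dz":0,"ax":0,"ay":0,"az":0},{"gripper":-1,"dx":1.5,"dy":0,"dz":0,"ax":0,"ay":0,"az":0},{"gripper":-1,"dx":2,"dy":0,"dz":0,"ax":0,"ay":0,"az":0},{"gripper":-1,"dx":2,"dy":0,"dz":0,"ax":0,"ay":0,"az":0},{"gripper":-1,"dx":2,"dy":0,"dz":0,"ax":0,"ay":0,"az":0},{"gripper":-1,"dx":2,"dy":0,"dz":0,"ax":0,"ay":0,"az":0},{"gripper":-1,"dx":2,"dy":0,"dz":0,"ax":0,"ay":0,"az":0},{"gripper":-1,"dx":2,"dy":0,"dz":0,"ax":0,"ay":0,"az":0},{"gripper":-1,"dx":2,"dy":0,"dz":0,"ax":0,"ay":0,"az":0}]' 80
python3 - <<'E'
from h import *
import pickle
s=ctrl.get_state();print(s['ee_pos'],s['ft_force'],s['torque'])
T=R.from_rotvec(s['tcp_rot']).as_matrix();print(T.round(4))
pickle.dump(cm('wrist'),open('w9.pkl','wb'))
for n in('wrist','scene','side'): cv2.imwrite(f'pics/{n}9.png',viewer.capture(n))
crop('pics/side9.png',240,90,380,230,5,'pics/c9.png')
crop('pics/scene9.png',60,180,220,340,4,'pics/c9b.png')
E
```

```text
time: 13.3
ee_pos: [0.5009, -0.2219, 0.1285]
tcp_rot: [0.068, 1.568, -0.057]
ft_force: [-2.2, 14.9, 14.0]
finger_gap: 0.0071
[ 0.50091413 -0.2218525   0.12852706] [-2.20336584 14.91337694 13.95389642] [ 2.80774432  0.74988991 -0.02812272]
[[ 0.0021  0.0795  0.9968]
 [ 0.0074  0.9968 -0.0795]
 [-1.      0.0076  0.0016]]
```

View pics/c9.png

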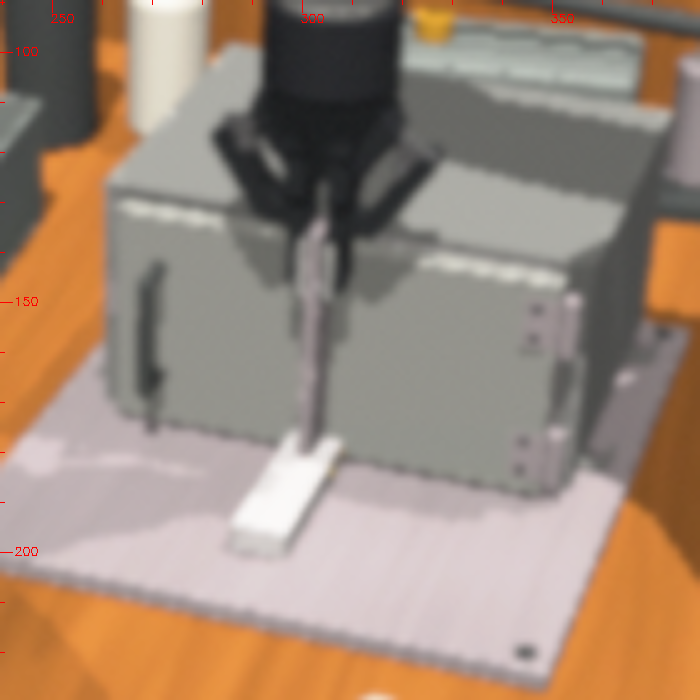

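View pics/c9b.png

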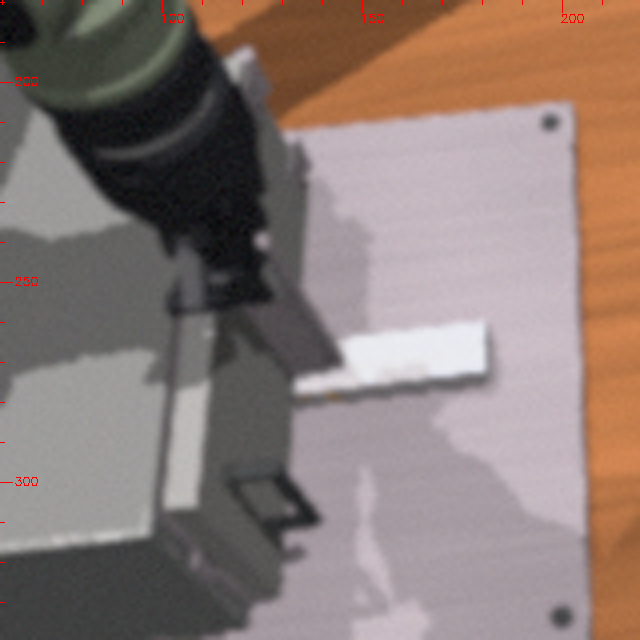

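View pics/wrist9.png

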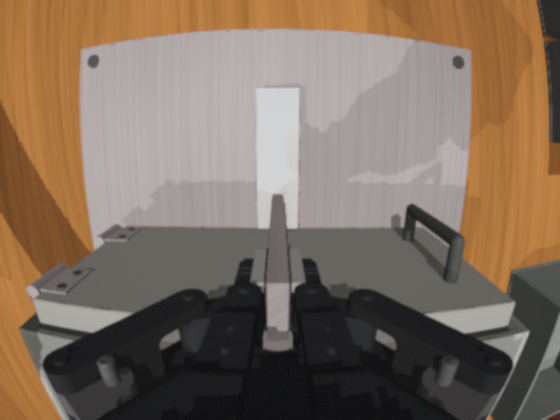

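The heel meets the door's lower edge at wrist row 228, the foot lies along the plate, and the blade stands on the flat part between the hinges and the handle. As a last check, I compare the foot's edges in the wrist view with the view where it stood flat on the bench.

Run:
```python
from h import *
import pickle
for n in(6,8,9):
    g=cv2.GaussianBlur(cv2.cvtColor(cv2.imread(f'pics/wrist{n}.png'),cv2.COLOR_BGR2GRAY),(3,3),0).astype(float)
    c=g[:,265:292].mean(1);d=np.diff(c);i=75+np.argmax(d[75:105]);
    w=d[i-2:i+3];far=i+(w*np.arange(-2,3)).sum()/w.sum()+.5
    r=np.diff(g[95:130].mean(0));l=245+np.argmax(r[245:270]);q=288+np.argmin(r[288:310])
    r2=np.diff(g[170:190].mean(0));l2=245+np.argmax(r2[245:268]);q2=288+np.argmin(r2[288:310])
    print(n,'far end row',round(far,2),'cols',l,q,l2,q2)
# heel and yaw in the present view
W=pickle.load(open('w9.pkl','rb'))
f=onz('wrist',278,88,.030,W);h=onz('wrist',278,228,.030,W);print(f,h,np.linalg.norm(f-h),np.arctan2(*(h-f)[1::-1]),CAB-np.pi/2)
s=ctrl.get_state();print(s['time'],s['ee_pos'],s['ft_force'],s['finger_gap'],np.abs(s['joint_velocities']).max())
```

```text
6 far end row 86.22 cols 254 298 255 297
8 far end row 87.21 cols 255 299 256 297
9 far end row 87.68 cols 256 298 256 297
[ 0.50813456 -0.12857799  0.03      ] [ 0.49951113 -0.23524716  0.03      ] 0.10701717609019444 -1.6514636155591709 -1.6537963267948965
13.45 [ 0.50089643 -0.22186978  0.12851431] [-1.86388795 14.01118723 14.72593109] 0.0066832730900486 0.0015274205700570398
```

Run:
```python
from h import *
print(ctrl.hand_in())
s=ctrl.get_state();print(s['time'],s['ee_pos'],s['ft_force'],s['finger_gap'])
```

```text
the job is handed in; nothing more can be done
None
the job is handed in; nothing more can be done
```

The door is shut on its catch. The small try square stands in the corner between plate and door, still gripped at an 80 N setting and still being pressed in. The job was handed in at about 13.5 s; no verdict is reported.

**Door:** I pushed it with shut fingers until it no longer yielded, at 26 N. I did not see the snap itself. The camera puts the shut door at -0.078 rad and the cabinet at -0.080 to -0.084 rad, so it is shut within measuring error.

**Square:** Its measured sizes matched the smaller one: blade 8 × 30 mm, foot 109 × 33 mm.
- **Contacts:** the plate was met where predicted, and the door within 0.3 mm of prediction.
- **Force on the tool:** at the end it read about 14 N away from the door. Vertically it read about 15 N up, so roughly 20 N on the plate with the square's weight.
- **Squareness:** the foot's yaw agrees with the cabinet to within about 0.01 rad.
- **Upright:** the tool leaned about 0.008 rad. The square appears to have turned back about 0.009 rad in the grip, so it should be close to upright. That comes from a shift of about 1.5 pixels, so it is a rough figure.

**Disagreements:** My first reading of the plate from the side camera was about 9 mm off the other views. I did not use it, because the scene camera, the wrist camera and both contacts agreed. My first move was refused because it left out some keys, but nothing moved.

**Bystanders:** the arm met no unexpected force on the way, and those visible in the last side and wrist views looked undisturbed. I did not measure their final positions.

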